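# Rack the sharpened tools in reverse order

## Robot

A 7-joint arm with a two-finger parallel gripper is mounted at the origin on the work surface. World frame = base frame: x ahead of the robot, y to its left, z up, the work surface at z = 0. Lengths are in m, angles in rad, forces in N, time in s.
With the tool pointing down it reaches from about 0.425 to 1.025 m from the base axis. Payload 9.4 kg.
Tool frame: the origin (TCP) lies between the finger pads; the fingertips stand 22 mm ahead of it and the grasp point (between the pads) lies 3 mm ahead of it; z points along the fingers, y is the line along which they close (so a half turn about z gives the same grasp; the last joint's range is limited). The gripper opens to 93 mm and grips with 3 to 60 N. Pads are 15 mm wide; open, the fingers measure 128 mm over their backs; the gripper's body (75 mm by 188 mm) begins 65 mm behind the grasp point.
Start: joints at [1.226, 0.599, -0.003, 1.599, 0.002, 0.943, -0.08], TCP at [0.192, -0.699, 0.241] pointing down, gripper open.
Joint ranges: [-2.57, 2.57], [-0.35, 1.97], [-1.29, 1.29], [0.11, 2.56], [-1.05, 4.19], [0.11, 1.86], [-2.63, 2.63]. Speed limits (rad/s): [2.22, 2.22, 3.01, 3.01, 3.14, 3.14, 3.14].

## Interface

Orientations are given as a 3x3 rotation matrix whose columns are the frame's x, y, z axes.
In Python, from workcell import arm gives the robot as it stands.
- The arm moves only by the shell command python3 -m pendant 'ROWS' [OPENING]. ROWS is JSON, a list of rows, each a list of 2 entries, a list of its own where there are three numbers: the shift along the tool's x, y, z in cm, then the turn, a rotation vector about the tool's x, y, z in rad. A call has 1 to 5 rows; each row shifts and turns the commanded pose from where the row before left it, along the tool's axes as they then stand; what a row does not reach is not made up. A row lasts 1/10 s, in which the tool goes at most 50 mm and 8.59 degrees, less where a joint would pass 70% of its speed; a pose out of reach is approached as far as the arm can. A call is refused whole if a number of a shift passes 5 or a number of a turn 0.15, either way. A call with a gripper value outside its range is refused whole. OPENING is the closure in counts, from 0 (fully open) to 255 (shut), set as the call begins (- or left out, the last holds). The fingers move at their own pace and stop on an object; the grip force is fixed at half the most. Time passes only in rows, so rows that do not move let the fingers close. It gives the time, the measured TCP pose, the force, the opening and the grip force at its end, in the units of the state.
- arm.state(): the state, without advancing time (a new reading comes with each control period).
- arm.read_camera(name): name is "scene" or "top" or "wrist"; returns a dict with "img" (420x560x3 uint8, blue, green, red), "mtx" (3x3 intrinsics, pixels), "dist" ([k1, k2, p1, p2, k3] as OpenCV has them; the pictures are not rectified), "R" (3x3) and "t" (3): a world point X has camera coordinates R X + t; the wrist camera has in their place "T_tool_cam" (4x4, takes a point from camera to tool coordinates, whose origin is the TCP and whose axes are the flange's). Camera axes: x right, y down, z forward; pixel columns grow to the right and rows downward; lengths in m; the calibration is good to about 2 mm. A picture is of the moment at which its call begins: read the wrist's pose just before it. There is no depth.
- arm.job_done(): hands the job in; it is judged then, once.
The state is a dict: "time_s": time; "joints": joint angles; "dq": joint speeds; "joint_torque": joint torques, N m; "position": TCP position; "eef_rot": TCP orientation; "force": force on the tool from outside, world axes, zero at the start; "torque": the same for the moment, N m; "grip_width": finger opening in m; "grasp_force": force on a finger pad.
Only numpy, scipy, OpenCV 4.12 (cv2) and the standard library are available. Lean on these libraries where they do the work, as an engineer would, in place of code of your own. Each camera call takes 0.05 s, during which the arm holds its last target. There are 200 camera calls.

## Task

The four tools on the wooden sharpening rest are finished: move them all to the grey steel rack, one tool in each row of notches, in the reverse of their present order, because the rack is served from its other end: the tool now leftmost on the rest (seen from the robot) goes to the far right of the rack, the next beside it, and so on. Leave each handle lying level and straight in its notches, centred over the two combs, released and at rest.

Things in the scene. Friction and masses are not known exactly. Their poses are not given: they have to be found in the camera images.
- chisel: Wood chisel: pale wooden handle with steel end cap, straight narrow blade 20 mm wide. Lies level across its cradle. Origin: under the middle of the handle; x to the blade (at the start away from the robot), y across, z up. Handle a bar 120 mm long, 24 wide, 22 high; blade tip at x = 154 mm. About 140 g, centre of mass at about x = 13 mm.
- knife: Knife lying flat: black handle with three brass rivets, slender pointed blade 18 mm wide. Lies level across its cradle. Origin: under the middle of the handle; x to the blade (at the start away from the robot), y across, z up. Handle a bar 120 mm long, 20 wide, 20 high; blade tip at x = 158 mm. About 100 g, centre of mass at about x = 13 mm.
- scraper: Scraper: dark wooden handle, short blade that fans out to about 60 mm. Lies level across its cradle. Origin: under the middle of the handle; x to the blade (at the start away from the robot), y across, z up. Handle a bar 120 mm long, 26 wide, 20 high; blade tip at x = 137 mm. About 120 g, centre of mass at about x = 15 mm.
- trowel: Pointing trowel: brown wooden handle, diamond-shaped blade 55 mm wide. Lies level across its cradle. Origin: under the middle of the handle; x to the blade (at the start away from the robot), y across, z up. Handle a bar 120 mm long, 22 wide, 22 high; blade tip at x = 146 mm. About 120 g, centre of mass at about x = 15 mm.
- cradle_chisel: Fixed pale wooden cradle holding the chisel at the start (all four look alike). Origin: under its centre, on the board; axes parallel to the board's. Two 12 mm thick uprights at x = -40 and +40 mm, each with a flat notch 42 mm wide in y: seat 28, tops 40 mm above the origin. Between them only a spine 10 mm high: room for fingers.
- cradle_knife: Fixed pale wooden cradle holding the knife at the start (all four look alike). Origin: under its centre, on the board; axes parallel to the board's. Two 12 mm thick uprights at x = -40 and +40 mm, each with a flat notch 42 mm wide in y: seat 28, tops 40 mm above the origin. Between them only a spine 10 mm high: room for fingers.
- cradle_scraper: Fixed pale wooden cradle holding the scraper at the start (all four look alike). Origin: under its centre, on the board; axes parallel to the board's. Two 12 mm thick uprights at x = -40 and +40 mm, each with a flat notch 42 mm wide in y: seat 28, tops 40 mm above the origin. Between them only a spine 10 mm high: room for fingers.
- cradle_trowel: Fixed pale wooden cradle holding the trowel at the start (all four look alike). Origin: under its centre, on the board; axes parallel to the board's. Two 12 mm thick uprights at x = -40 and +40 mm, each with a flat notch 42 mm wide in y: seat 28, tops 40 mm above the origin. Between them only a spine 10 mm high: room for fingers.
- rest_board: Fixed dark wooden board of the sharpening rest, 130 (x) by 300 (y) by 12 mm, left or right of the rack. Origin: centre of its underside, on the bench; x away from the robot, turned up to 0.2 rad; +y its left end seen from the robot. Carries the four cradles at y = -108, -36, 36, 108 mm, in any order.
- rack: Fixed grey steel rack, empty, dark base. Origin: centre of its underside, on the bench; x away from the robot, turned up to 0.2 rad; +y its left end seen from the robot. Base 130 (x) by 300 (y) by 12 mm. Two combs 12 mm thick at x = -40 and 40 mm, open between; flat notches 42 mm wide at y = -108, -36, 36, 108 mm; seats 40, teeth tops 52 mm above the origin. A handle lies across both combs.
Not all that is in view belongs to the job. Leave any blue or purple look-alike of the trowel alone.

How it is judged:
By the outcome, as a careful person would: the job done as asked, in the order asked, and still so for the second after the job is handed in, with the robot touching nothing.
It also fails if it takes over 104 s, if anything falls off the work surface, if the arm or the gripper's body presses on something with over 40 N, if the wrist force passes 120 N, or if a joint passes its speed limit or range.

## Working session

There is one attempt and no reset: what is moved stays moved. The work goes in short steps, Python scripts to look and compute and a shell command to move; the robot and the scene stay as the last step left them, time stands still between calls to the robot, and variables do not carry over. Pictures are saved under pics/ and viewed, at most 14 in all, crops included, and the job is handed in when it is done.

```bash
ls; mkdir -p pics; python3 - <<'E'
from workcell import arm
import cv2,numpy as np
s=arm.state();print(s['time_s'],s['position'],s['eef_rot'],s['grip_width'])
for n in('scene','top'):
    c=arm.read_camera(n);cv2.imwrite(f'pics/{n}0.png',c['img']);print(n,c['mtx'],c['dist'],c['R'],c['t'])
E
```

```text
pics
0.0 [ 0.19174096 -0.6987307   0.23975375] [[ 9.64317882e-01  2.64746565e-01 -5.28423854e-04]
 [ 2.64747059e-01 -9.64316839e-01  1.42461322e-03]
 [-1.32406565e-04 -1.51367866e-03 -9.99998846e-01]] 0.09287372385325977
scene [[404.55894318   0.         284.66738301]
 [  0.         404.55894318 206.40948724]
 [  0.           0.           1.        ]] [-0.04608651  0.          0.          0.          0.        ] [[-0.53627313  0.84386913 -0.0172051 ]
 [ 0.63883565  0.3924848  -0.66169834]
 [-0.55163406 -0.36584228 -0.74957274]] [ 0.19886778 -0.29164987  1.45498579]
top [[389.82380807   0.         281.22130011]
 [  0.         389.82380807 207.51837891]
 [  0.           0.           1.        ]] [-0.07690845  0.          0.          0.          0.        ] [[-0.02310982 -0.99967344 -0.01090632]
 [-0.98628419  0.02458096 -0.1632154 ]
 [ 0.16343019  0.00698485 -0.98653017]] [0.09442258 0.48342917 0.91588394]
```

View pics/top0.png

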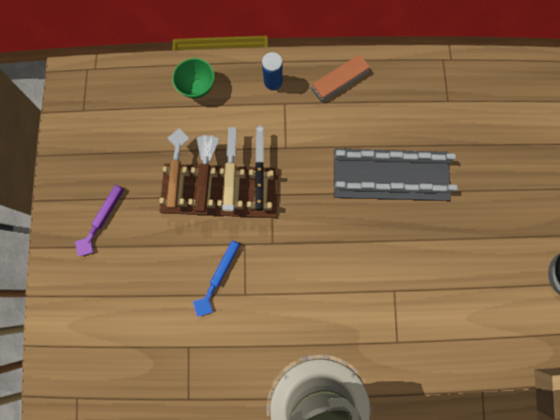

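View pics/scene0.png

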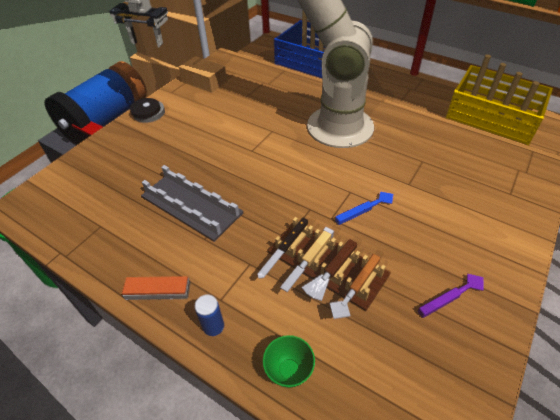

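Top view: tools left to right are the trowel (177,185), scraper (203,185), chisel (229,185) and knife (259,185); the rack is at (392,175). The blue (218,278) and purple (103,218) trowel look-alikes lie off the rest. The brown-handled one, on the rest, is the real trowel. I'll confirm this in an enlarged crop, which I also need for measuring.

```bash
python3 - <<'E'
import cv2
i=cv2.imread('pics/top0.png')
cv2.imwrite('pics/c1.png',cv2.resize(i[115:225,150:290],None,fx=5,fy=5,interpolation=cv2.INTER_CUBIC))
cv2.imwrite('pics/c2.png',cv2.resize(i[140:210,325:465],None,fx=5,fy=5,interpolation=cv2.INTER_CUBIC))
E
```

```text
(no output)
```

View pics/c1.png

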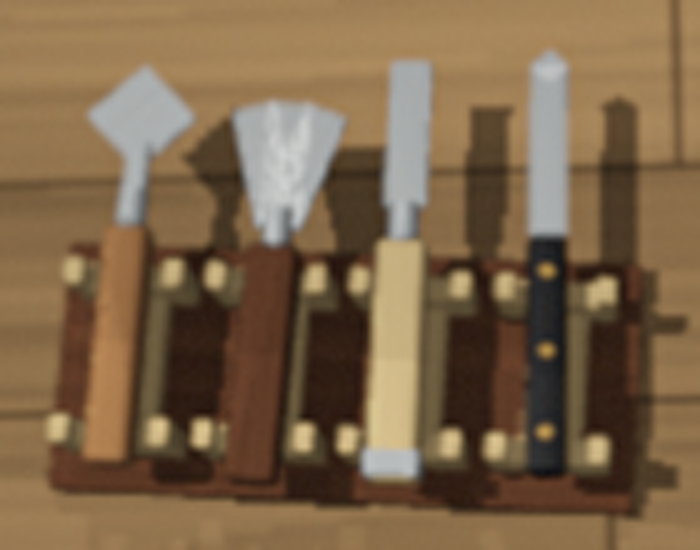

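View pics/c2.png

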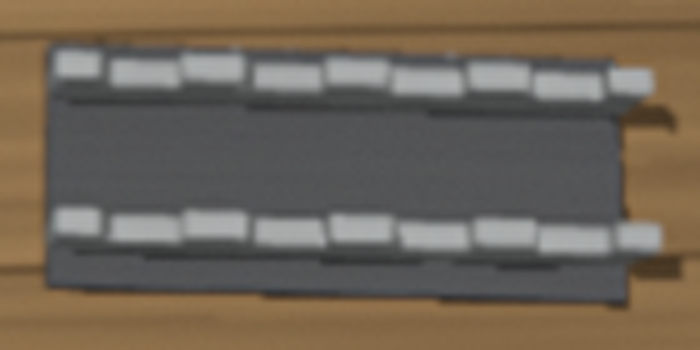

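Rest crop: brown trowel (120,345), dark scraper (262,365), pale chisel (395,360) and black riveted knife (546,350), all in cradles. Rack crop: teeth tops at about (213,68), (357,71) and (499,76) on the far comb, and (214,224), (361,228) and (505,233) on the near one.

```bash
cat > h.py <<'E'
import cv2,numpy as np
from scipy.optimize import least_squares
def ray(c,p):
    u=cv2.undistortPoints(np.array(p,float).reshape(-1,1,2),c['mtx'],c['dist'])[:,0]
    d=np.c_[u,np.ones(len(u))]@c['R']; return -c['R'].T@c['t'],d
def toz(c,p,z):
    o,d=ray(c,p); z=np.broadcast_to(z,len(d)); return (o+d*((z-o[2])/d[:,2])[:,None])[:,:2]
def fit2(obj,w):
    f=lambda q:((np.array(obj)@np.array([[np.cos(q[2]),np.sin(q[2])],[-np.sin(q[2]),np.cos(q[2])]])+q[:2])-w).ravel()
    r=least_squares(f,[.5,0,0]);return r.x,np.abs(r.fun).max()
E
python3 - <<'E'
from h import *
from workcell import arm
c=arm.read_camera('top')
cr=lambda p,o:(np.array(p,float)+.5)/5-.5+o
o1,o2=(150,115),(325,140)
w=toz(c,cr([(213,68),(357,71),(499,76),(214,224),(361,228),(505,233)],o2),.052)
print('rack',fit2([(.04,.072),(.04,0),(.04,-.072),(-.04,.072),(-.04,0),(-.04,-.072)],w))
# cradle tooth tops, far row then near row; cradle notch edges +-21
up=[(73,270),(174,275),(216,276),(317,280),(359,281),(461,285),(506,287),(602,292)]
lo=[(59,430),(159,433),(203,433),(304,438),(348,440),(451,445),(496,446),(598,450)]
w=toz(c,cr(up+lo,o1),.052)
ys=[y+s*.025 for y in(.108,.036,-.036,-.108) for s in(1,-1)]
q,e=fit2([(x,y) for x in(.04,-.04) for y in ys],w);print('rest',q,e, 'tooth spread',np.linalg.norm(w[0]-w[1]))
R=np.array([[np.cos(q[2]),-np.sin(q[2])],[np.sin(q[2]),np.cos(q[2])]])
for n,a,b,z in[('trowel',(127,228),(106,460),.062),('scraper',(270,250),(252,473),.06),('chisel',(400,240),(391,475),.062),('knife',(547,240),(545,470),.06)]:
    A,B=toz(c,cr([a,b],o1),z);d=A-B
    print(n,'mid',(A+B)/2,'len',np.linalg.norm(d),'yaw',np.arctan2(d[1],d[0]),'in rest',(( A+B)/2-q[:2])@R)
E
```

```text
rack (array([ 0.57185209, -0.20403626, -0.05192319]), np.float64(0.00039015594752456195))
rest [ 0.53992121  0.24152789 -0.06631654] 0.0021513049356717273 tooth spread 0.051217316795795685
trowel mid [0.54889925 0.34597016] len 0.11631752893338596 yaw -0.06433628922910681 in rest [0.00203713 0.10480765]
scraper mid [0.53857318 0.27494621] len 0.11129177846767523 yaw -0.0675890270269208 in rest [-0.00355962  0.03325552]
chisel mid [0.5384044  0.20880264] len 0.11672551996774384 yaw -0.03750795060640281 in rest [ 0.00065517 -0.03275383]
knife mid [0.53814278 0.13580015] len 0.11430502777530528 yaw -0.0217285113220847 in rest [ 0.00523184 -0.10561319]
```

```bash
cat > goal.py <<'E'
# usage: goal.py x y z yaw -> remaining shift (tool axes, cm) and turn from the measured pose
import sys,numpy as np
from scipy.spatial.transform import Rotation as Ro
from workcell import arm
s=arm.state();x,y,z,a=map(float,sys.argv[1:5]);R=np.array(s['eef_rot'])
T=np.array([[np.cos(a),np.sin(a),0],[np.sin(a),-np.cos(a),0],[0,0,-1]])
print('t%.1f'%s['time_s'],'pos',np.round(s['position'],4),'w%.4f'%s['grip_width'],'q',np.round(s['joints'],2),
 'shift now-axes',np.round(100*R.T@([x,y,z]-s['position']),2),'goal-axes',np.round(100*T.T@([x,y,z]-s['position']),2),
 'turn',np.round(Ro.from_matrix(R.T@T).as_rotvec(),3))
E
python3 goal.py .50 -.30 .24 -.065
```

```text
t0.1 pos [ 0.1918 -0.6989  0.24  ] w0.0931 q [ 1.23  0.6  -0.    1.6   0.    0.94 -0.08] shift now-axes [ 4.028e+01 -3.031e+01  3.000e-02] goal-axes [ 28.17 -41.8   -0.  ] turn [-0.001  0.     0.333]
```

```bash
python3 -m pendant '[[[3.4,-3.2,0],[0,0,0.067]],[[3.3,-3.4,0],[0,0,0.067]],[[3.2,-3.6,0],[0,0,0.067]],[[3,-3.8,0],[0,0,0.067]],[[2.8,-4,0],[0,0,0.065]]]' 118; python3 goal.py .50 -.30 .24 -.065;python3 goal.py .557 .346 .24 -.065
```

```text
time_s: 0.65
position: [0.3246, -0.4978, 0.2405]
eef_rot: [[0.998, -0.068, -0.0], [-0.068, -0.998, 0.0], [-0.0, -0.0, -1.0]]
force: [0.9, -0.4, 0.2]
grip_width: 0.0575
grasp_force: 0.0
t0.7 pos [ 0.3246 -0.4978  0.2405] w0.0575 q [ 0.84  0.44  0.08  1.91 -0.05  0.79 -0.69] shift now-axes [ 16.15 -20.93   0.05] goal-axes [ 16.22 -20.88   0.05] turn [-0.     0.    -0.003]
t0.7 pos [ 0.3246 -0.4978  0.2405] w0.0575 q [ 0.84  0.44  0.08  1.91 -0.05  0.79 -0.69] shift now-axes [ 1.742e+01 -8.577e+01  6.000e-02] goal-axes [ 1.771e+01 -8.571e+01  5.000e-02] turn [-0.     0.    -0.003]
```

```bash
python3 -m pendant '[[[3,-4,0],[0,0,0]],[[3,-4,0],[0,0,0]],[[3,-4,0],[0,0,0]],[[3,-4,0],[0,0,0]],[[3,-4,0],[0,0,0]]]' >/dev/null
python3 -m pendant '[[[0.2,-4.8,0],[0,0,0]],[[0.2,-4.8,0],[0,0,0]],[[0.2,-4.8,0],[0,0,0]],[[0.2,-4.8,0],[0,0,0]],[[0.2,-4.8,0],[0,0,0]]]' >/dev/null
python3 -m pendant '[[[0.2,-4.8,0],[0,0,0]],[[0.2,-4.8,0],[0,0,0]],[[0.2,-4.8,0],[0,0,0]],[[0.2,-4.8,0],[0,0,0]],[[0.2,-4.8,0],[0,0,0]]]' >/dev/null
python3 -m pendant '[[[0.2,-4.8,1],[0,0,0]],[[0.2,-4.8,2],[0,0,0]],[[0.2,-4.5,2],[0,0,0]],[[0,-2,1],[0,0,0]],[[0,0,0],[0,0,0]]]' >/dev/null
python3 goal.py .557 .346 .054 -.065
python3 - <<'E'
from workcell import arm
import cv2
cv2.imwrite('pics/w1.png',arm.read_camera('wrist')['img'])
E
```

```text
t2.6 pos [0.5526 0.3296 0.1792] w0.0500 q [-0.62  0.57 -0.    1.85  0.    0.73 -2.26] shift now-axes [ 0.37 -1.67 12.52] goal-axes [ 0.33 -1.67 12.52] turn [0.001 0.003 0.005]
```

View pics/w1.png

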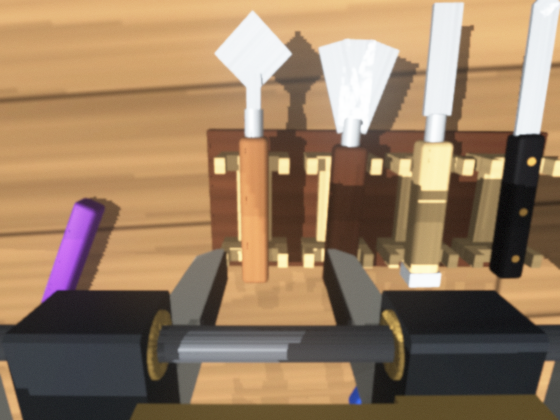

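Wrist view: the handle blade-side ends are at trowel (254,138), scraper (350,147), chisel (433,143) and knife (524,136). The near ends are around rows 268–282. The purple look-alike is well to the left.

```bash
python3 - <<'E'
from h import *
from workcell import arm
s=arm.state();c=arm.read_camera('wrist')
M=np.eye(4);M[:3,:3]=s['eef_rot'];M[:3,3]=s['position'];W=M@np.array(c['T_tool_cam'])
c['R']=W[:3,:3].T;c['t']=-c['R']@W[:3,3];print('cam',W[:3,3],'fwd',W[:3,2])
for n,a,b,z in[('trowel',(254,138),(256,281),.062),('scraper',(350,147),(343,265),.06),('chisel',(433,143),(422,284),.062),('knife',(524,136),(508,274),.06)]:
    A=toz(c,[a],z)[0];B=toz(c,[b],z)[0];d=A-B;print(n,A,B,np.linalg.norm(d),'yaw',np.arctan2(d[1],d[0]),'mid',(A+B)/2, 'B at bottom',toz(c,[b],.04)[0])
print(toz(c,[(220,164),(284,164)],.052))
E
```

```text
cam [0.63268588 0.32158909 0.32316133] fwd [-0.28408801  0.01729942 -0.95864213]
trowel [0.61099393 0.33841102] [0.49514607 0.34608506] 0.11610175294525009 yaw -0.06614572726364025 mid [0.55307    0.34224804] B at bottom [0.48355984 0.34814857]
scraper [0.59979719 0.26790158] [0.50407853 0.27389606] 0.09590618847538794 yaw -0.0625444420223988 mid [0.55193786 0.27089882] B at bottom [0.4943045  0.27027144]
chisel [0.59920904 0.20715151] [0.4834897  0.20880121] 0.11573109762404385 yaw -0.014255014926252755 mid [0.54134937 0.20797636] B at bottom [0.47092154 0.19930005]
knife [0.60003543 0.13875117] [0.48684217 0.13651235] 0.11321540425189247 yaw 0.01977624077777822 mid [0.5434388  0.13763176] B at bottom [0.47575819 0.1224467 ]
[[0.59205731 0.36695968]
 [0.58891082 0.31742945]]
```

```bash
python3 -m pendant '[[[0.6,-1.4,1.5],[0,0,0.005]],[[0,0,4],[0,0,0]],[[0,0,4],[0,0,0]],[[0,0,2],[0,0,0]],[[0,0,0.9],[0,0,0]]]' 
python3 -m pendant '[[[0,0,0],[0,0,0]],[[0,0,0],[0,0,0]]]' >/dev/null; python3 goal.py .559 .3435 .054 -.065
```

```text
time_s: 3.25
position: [0.5613, 0.3369, 0.0563]
eef_rot: [[0.997, -0.073, -0.001], [-0.073, -0.997, -0.002], [-0.001, 0.002, -1.0]]
force: [-0.1, -0.8, -0.2]
grip_width: 0.05
grasp_force: 0.0
t3.5 pos [0.5622 0.3393 0.0589] w0.0500 q [-0.63  0.74 -0.    1.89  0.    0.51 -2.28] shift now-axes [-0.35 -0.4   0.49] goal-axes [-0.35 -0.4   0.49] turn [-0.001 -0.002 -0.007]
```

```bash
python3 -m pendant '[[[-0.35,-0.4,0.5],[0,0,-0.007]],[[0,0,0],[0,0,0]],[[0,0,0],[0,0,0]]]' >/dev/null; python3 goal.py .559 .3435 .054 -.065
python3 -m pendant '[[[0,0,0],[0,0,0]],[[0,0,0],[0,0,0]],[[0,0,0],[0,0,0]],[[0,0,0],[0,0,0]],[[0,0,0],[0,0,0]]]' 255; python3 goal.py .559 .3435 .054 -.065
```

```text
t3.8 pos [0.5578 0.3446 0.053 ] w0.0498 q [-0.64  0.75 -0.    1.89  0.    0.5  -2.28] shift now-axes [ 0.12  0.11 -0.1 ] goal-axes [ 0.12  0.11 -0.1 ] turn [-0.001 -0.     0.003]
time_s: 4.25
position: [0.558, 0.3442, 0.0524]
eef_rot: [[0.998, -0.063, 0.0], [-0.063, -0.998, 0.0], [0.0, -0.0, -1.0]]
force: [-0.1, 0.1, 0.5]
grip_width: 0.0217
grasp_force: 30.0
t4.2 pos [0.558  0.3442 0.0524] w0.0217 q [-0.64  0.75 -0.    1.89  0.    0.5  -2.28] shift now-axes [ 0.11  0.06 -0.16] goal-axes [ 0.11  0.06 -0.16] turn [-0.    -0.     0.002]
```

```bash
python3 -m pendant '[[[0,0,-1],[0,0,0]],[[0,0,-2.5],[0,0,0]],[[0,0,-2.5],[0,0,0]],[[0,0,-2.5],[0,0,0]],[[0,0,-2],[0,0,0]]]' 255; python3 goal.py .5732 -.3119 .14 -.052
```

```text
time_s: 4.75
position: [0.5581, 0.3441, 0.1595]
eef_rot: [[0.998, -0.063, 0.001], [-0.063, -0.998, 0.001], [0.001, -0.001, -1.0]]
force: [-0.5, 0.4, -0.9]
grip_width: 0.022
grasp_force: 30.0
t4.8 pos [0.5581 0.3441 0.1595] w0.0220 q [-0.64  0.61 -0.    1.84  0.    0.7  -2.27] shift now-axes [ 5.65 65.38  1.91] goal-axes [ 4.92 65.44  1.95] turn [-0.001 -0.001 -0.011]
```

```bash
python3 -m pendant '[[[0.4,2,0],[0,0,0]],[[0.4,3.5,0],[0,0,0]],[[0.4,4.5,0],[0,0,0]],[[0.4,4.5,0],[0,0,0]],[[0.4,4.5,0],[0,0,0]]]' >/dev/null
python3 -m pendant '[[[0.4,4.5,0],[0,0,0]],[[0.4,4.5,0],[0,0,0]],[[0.4,4.5,0],[0,0,0]],[[0.4,4.5,0],[0,0,0]],[[0.4,4.5,0],[0,0,0]]]' >/dev/null
python3 -m pendant '[[[0.4,4.5,0],[0,0,0]],[[0.4,4.5,0],[0,0,0]],[[0.3,4.5,0],[0,0,0]],[[0.3,4.5,0],[0,0,0]],[[0,4,0],[0,0,-0.011]]]' >/dev/null
python3 -m pendant '[[[0,1.5,1],[0,0,0]],[[0,0,0],[0,0,0]],[[0,0,0],[0,0,0]]]' ; python3 goal.py .5732 -.3119 .08 -.052
```

```text
time_s: 6.55
position: [0.57, -0.3071, 0.1465]
eef_rot: [[0.999, -0.052, -0.002], [-0.052, -0.999, 0.002], [-0.002, -0.001, -1.0]]
force: [0.3, -0.1, -0.5]
grip_width: 0.0216
grasp_force: 30.0
t6.5 pos [ 0.57   -0.3071  0.1465] w0.0216 q [ 0.46  0.62 -0.08  1.86  0.07  0.67 -1.28] shift now-axes [0.36 0.47 6.65] goal-axes [0.35 0.46 6.65] turn [-0.001  0.002 -0.   ]
```

```bash
python3 -m pendant '[[[0.2,0.3,2],[0,0,0]],[[0.1,0.2,2.5],[0,0,0]],[[0,0,1.5],[0,0,0]],[[0,0,0],[0,0,0]],[[0,0,0],[0,0,0]]]' >/dev/null; python3 goal.py .5732 -.3119 .053 -.052
python3 - <<'E'
from workcell import arm
import cv2
cv2.imwrite('pics/w2.png',arm.read_camera('wrist')['img'])
E
```

```text
t7.0 pos [ 0.574  -0.312   0.0876] w0.0219 q [ 0.46  0.7  -0.07  1.88  0.08  0.57 -1.29] shift now-axes [-0.08 -0.01  3.46] goal-axes [-0.08 -0.01  3.46] turn [-0.     0.     0.001]
```

View pics/w2.png

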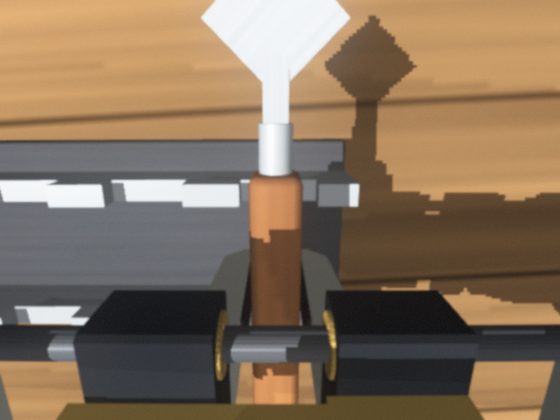

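The handle (250–301 px) is central over the notch (240–318 px), so I'm lowering it.

```bash
python3 -m pendant '[[[-0.1,0,1.5],[0,0,0]],[[0,0,1],[0,0,0]],[[0,0,0.6],[0,0,0]],[[0,0,0.3],[0,0,0]],[[0,0,0],[0,0,0]]]'; python3 goal.py .5732 -.3119 .053 -.052
```

```text
time_s: 7.6
position: [0.5725, -0.313, 0.0529]
eef_rot: [[0.999, -0.052, -0.001], [-0.052, -0.999, 0.0], [-0.001, -0.0, -1.0]]
force: [-0.0, -0.4, -0.9]
grip_width: 0.0218
grasp_force: 30.0
t7.6 pos [ 0.5725 -0.313   0.0529] w0.0218 q [ 0.45  0.75 -0.06  1.9   0.09  0.5  -1.29] shift now-axes [ 0.07 -0.11 -0.01] goal-axes [ 0.07 -0.11 -0.01] turn [-0.     0.001 -0.   ]
```

```bash
python3 -m pendant '[[[0,0,0.05],[0,0,0]],[[0,0,0],[0,0,0]],[[0,0,0],[0,0,0]],[[0,0,0],[0,0,0]],[[0,0,0],[0,0,0]]]' 118
python3 -m pendant '[[[0,0,-1],[0,0,0]],[[0,0,-2.5],[0,0,0]],[[0,0,-2.5],[0,0,0]],[[0,0,-2.5],[0,0,0]],[[0,0,-1.5],[0,0,0]]]' >/dev/null; python3 goal.py .546 .273 .15 -.065
python3 - <<'E'
from workcell import arm
import cv2
i=arm.read_camera('top')['img'];cv2.imwrite('pics/t2.png',i)
cv2.imwrite('pics/c3.png',cv2.resize(i[115:215,325:465],None,fx=5,fy=5,interpolation=cv2.INTER_CUBIC))
E
```

```text
time_s: 8.1
position: [0.5727, -0.3131, 0.053]
eef_rot: [[0.999, -0.052, 0.0], [-0.052, -0.999, -0.0], [0.0, 0.0, -1.0]]
force: [-0.1, 0.0, 0.5]
grip_width: 0.0497
grasp_force: 0.0
t8.6 pos [ 0.5733 -0.3134  0.1556] w0.0500 q [ 0.46  0.61 -0.08  1.84  0.07  0.69 -1.28] shift now-axes [ -5.79 -58.42   0.48] goal-axes [ -6.53 -58.34   0.56] turn [ 0.001 -0.002  0.013]
```

View pics/c3.png

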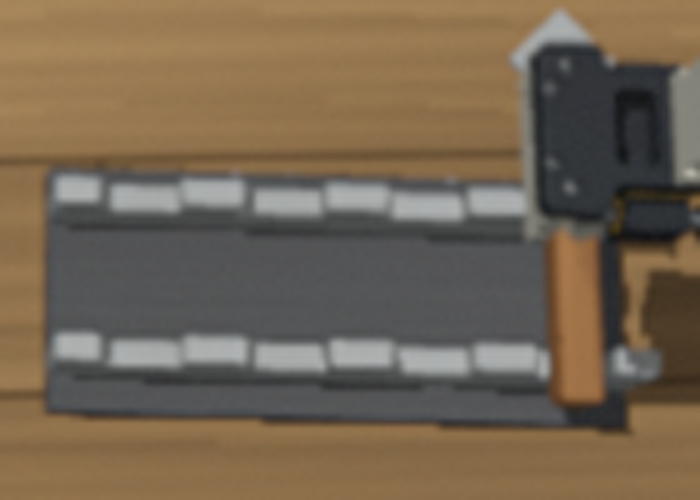

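The trowel sits straight in the far-right notch (577,320 in the crop). Next is the scraper.

```bash
python3 -m pendant '[[[-0.5,-3,0],[0,0,0.013]],[[-0.5,-4.6,0],[0,0,0]],[[-0.5,-4.6,0],[0,0,0]],[[-0.5,-4.6,0],[0,0,0]],[[-0.5,-4.6,0],[0,0,0]]]' >/dev/null
python3 -m pendant '[[[-0.5,-4.6,0],[0,0,0]],[[-0.5,-4.6,0],[0,0,0]],[[-0.5,-4.6,0],[0,0,0]],[[-0.5,-4.6,0],[0,0,0]],[[-0.5,-4.6,0],[0,0,0]]]' >/dev/null
python3 -m pendant '[[[-0.5,-4.6,0],[0,0,0]],[[-0.5,-4.6,0],[0,0,0]],[[-0.5,-4,0],[0,0,0]],[[0,-1,0],[0,0,0]],[[0,0,0],[0,0,0]]]' >/dev/null
python3 goal.py .546 .273 .054 -.065
```

```text
t10.2 pos [0.5448 0.2779 0.1522] w0.0500 q [-0.56  0.57 -0.    1.94  0.    0.63 -2.2 ] shift now-axes [0.15 0.49 9.82] goal-axes [0.15 0.49 9.82] turn [-0.     0.001  0.003]
```

```bash
python3 -m pendant '[[[0.15,0.4,1],[0,0,0]],[[0,0,3],[0,0,0]],[[0,0,3],[0,0,0]],[[0,0,1.8],[0,0,0]],[[0,0,0.8],[0,0,0]]]' >/dev/null
python3 -m pendant '[[[0,0,0.1],[0,0,0]],[[0,0,0],[0,0,0]]]' >/dev/null; python3 goal.py .546 .273 .054 -.065
```

```text
t10.8 pos [0.5473 0.2707 0.0562] w0.0496 q [-0.55  0.71 -0.    2.    0.01  0.44 -2.2 ] shift now-axes [-0.14 -0.22  0.22] goal-axes [-0.14 -0.22  0.22] turn [ 0.    -0.    -0.002]
```

```bash
python3 -m pendant '[[[-0.1,-0.2,0.25],[0,0,0]],[[0,0,0],[0,0,0]]]' >/dev/null
python3 -m pendant '[[[0,0,0],[0,0,0]],[[0,0,0],[0,0,0]],[[0,0,0],[0,0,0]],[[0,0,0],[0,0,0]],[[0,0,0],[0,0,0]]]' 255; python3 goal.py .546 .273 .053 -.065
python3 -m pendant '[[[0,0,-1],[0,0,0]],[[0,0,-2.5],[0,0,0]],[[0,0,-2.5],[0,0,0]],[[0,0,-2.5],[0,0,0]],[[0,0,-2],[0,0,0]]]' 255; python3 goal.py .578 -.240 .14 -.052
```

```text
time_s: 11.55
position: [0.546, 0.2739, 0.0535]
eef_rot: [[0.998, -0.065, 0.0], [-0.065, -0.998, 0.0], [0.0, -0.0, -1.0]]
force: [-0.8, -0.3, 2.2]
grip_width: 0.0257
grasp_force: 29.8
t11.6 pos [0.546  0.2739 0.0535] w0.0257 q [-0.55  0.71 -0.    2.    0.01  0.43 -2.2 ] shift now-axes [0.01 0.09 0.05] goal-axes [0.01 0.09 0.05] turn [-0. -0. -0.]
time_s: 12.05
position: [0.546, 0.2738, 0.1603]
eef_rot: [[0.998, -0.065, 0.001], [-0.065, -0.998, 0.0], [0.001, -0.0, -1.0]]
force: [0.6, 0.4, -0.4]
grip_width: 0.0257
grasp_force: 29.8
t12.1 pos [0.546  0.2738 0.1603] w0.0257 q [-0.56  0.56 -0.    1.94  0.    0.64 -2.2 ] shift now-axes [ 6.54 51.06  2.01] goal-axes [ 5.86 51.14  2.03] turn [-0.    -0.001 -0.013]
```

```bash
python3 -m pendant '[[[0.5,2,0],[0,0,0]],[[0.5,3.5,0],[0,0,0]],[[0.6,4.5,0],[0,0,0]],[[0.6,4.5,0],[0,0,0]],[[0.6,4.5,0],[0,0,0]]]' >/dev/null
python3 -m pendant '[[[0.6,4.5,0],[0,0,0]],[[0.6,4.5,0],[0,0,0]],[[0.6,4.5,0],[0,0,0]],[[0.6,4.5,0],[0,0,0]],[[0.6,4.5,0],[0,0,0]]]' >/dev/null
python3 -m pendant '[[[0.4,4.5,0],[0,0,-0.013]],[[0,3.5,1],[0,0,0]],[[0,1.2,2],[0,0,0]],[[0,0,0],[0,0,0]],[[0,0,0],[0,0,0]]]' >/dev/null
python3 goal.py .577 -.240 .053 -.052
```

```text
t13.6 pos [ 0.5752 -0.2353  0.1286] w0.0258 q [ 0.34  0.61 -0.06  1.93  0.06  0.6  -1.39] shift now-axes [0.21 0.46 7.56] goal-axes [0.21 0.46 7.56] turn [-0.001  0.001 -0.   ]
```

```bash
python3 -m pendant '[[[0.2,0.45,2],[0,0,0]],[[0,0,2],[0,0,0]],[[0,0,0.6],[0,0,0]],[[0,0,0],[0,0,0]],[[0,0,0],[0,0,0]]]' >/dev/null; python3 goal.py .577 -.240 .0535 -.052
python3 - <<'E'
from workcell import arm
import cv2
cv2.imwrite('pics/w3.png',arm.read_camera('wrist')['img'])
E
```

```text
t14.1 pos [ 0.5779 -0.2399  0.0835] w0.0255 q [ 0.34  0.68 -0.06  1.95  0.07  0.51 -1.39] shift now-axes [-0.09  0.01  3.  ] goal-axes [-0.09  0.01  3.  ] turn [ 0.    -0.001  0.001]
```

View pics/w3.png

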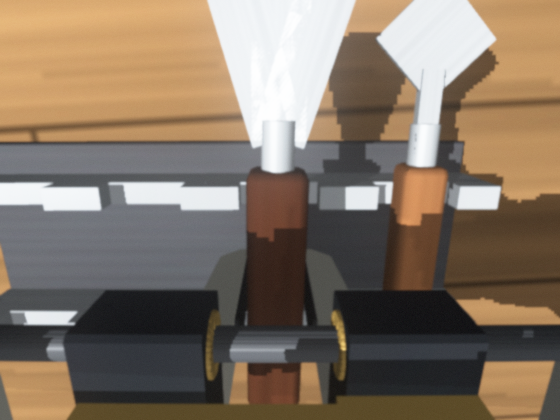

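The scraper handle (247–307 px) is central in its notch (239–319 px). The trowel lies fine at 418. Lowering and releasing.

```bash
python3 -m pendant '[[[-0.1,0,1.3],[0,0,0]],[[0,0,0.9],[0,0,0]],[[0,0,0.5],[0,0,0]],[[0,0,0.25],[0,0,0]],[[0,0,0],[0,0,0]]]'
python3 -m pendant '[[[0,0,0],[0,0,0]],[[0,0,0],[0,0,0]]]' | grep -E 'pos|force'
```

```text
time_s: 14.6
position: [0.5756, -0.2406, 0.0535]
eef_rot: [[0.999, -0.052, -0.001], [-0.052, -0.999, 0.0], [-0.001, -0.0, -1.0]]
force: [-4.4, 1.7, 12.1]
grip_width: 0.0256
grasp_force: 29.9
position: [0.5756, -0.2406, 0.0534]
force: [-3.4, 1.7, 11.0]
grasp_force: 29.9
```

```bash
python3 -m pendant '[[[0,0,-0.05],[0,0,0]],[[0,0,0],[0,0,0]],[[0,0,0],[0,0,0]],[[0,0,0],[0,0,0]],[[0,0,0],[0,0,0]]]' 118 | grep -E 'pos|force|wid'
python3 -m pendant '[[[0,0,-1],[0,0,0]],[[0,0,-2.5],[0,0,0]],[[0,0,-2.5],[0,0,0]],[[0,0,-2.5],[0,0,0]],[[0,0,-1.5],[0,0,0]]]' >/dev/null; python3 goal.py .547 .208 .15 -.026
```

```text
position: [0.5761, -0.2407, 0.0532]
force: [-0.6, -0.5, 0.6]
grip_width: 0.0496
grasp_force: 0.0
t15.8 pos [ 0.5767 -0.241   0.1559] w0.0501 q [ 0.35  0.58 -0.06  1.91  0.06  0.65 -1.38] shift now-axes [ -5.32 -44.68   0.55] goal-axes [ -4.14 -44.81   0.59] turn [ 0.001 -0.002 -0.026]
```

```bash
python3 -m pendant '[[[-0.5,-3,0],[0,0,-0.026]],[[-0.5,-4.6,0],[0,0,0]],[[-0.5,-4.6,0],[0,0,0]],[[-0.5,-4.6,0],[0,0,0]],[[-0.5,-4.6,0],[0,0,0]]]' >/dev/null
python3 -m pendant '[[[-0.4,-4.6,0],[0,0,0]],[[-0.4,-4.6,0],[0,0,0]],[[-0.4,-4.6,0],[0,0,0]],[[-0.4,-4.6,0],[0,0,0]],[[-0.2,-4.2,0],[0,0,0]]]' >/dev/null
python3 -m pendant '[[[0,-0.8,0],[0,0,0]],[[0,0,0],[0,0,0]],[[0,0,0],[0,0,0]]]' >/dev/null
python3 goal.py .547 .208 .054 -.026
python3 - <<'E'
from workcell import arm
import cv2
cv2.imwrite('pics/w4.png',arm.read_camera('wrist')['img'])
E
```

```text
t17.1 pos [0.5456 0.2068 0.1533] w0.0500 q [-0.45  0.54 -0.02  2.01  0.02  0.59 -2.07] shift now-axes [ 0.14 -0.13  9.93] goal-axes [ 0.13 -0.12  9.93] turn [ 0.001  0.    -0.001]
```

View pics/w4.png

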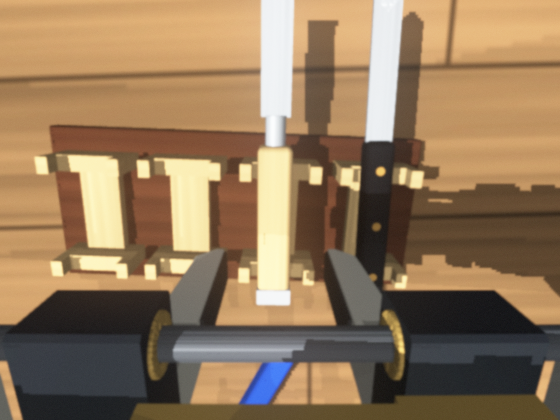

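The chisel (275,148–304) is centred between the fingers and straight. The knife is at (377,143), with the finger clear of it. I'll refine both mids.

```bash
python3 - <<'E'
from h import *
from workcell import arm
s=arm.state();c=arm.read_camera('wrist')
M=np.eye(4);M[:3,:3]=s['eef_rot'];M[:3,3]=s['position'];W=M@np.array(c['T_tool_cam'])
c['R']=W[:3,:3].T;c['t']=-c['R']@W[:3,3]
print('chisel',toz(c,[(276,148),(273,304)],.062),'knife',toz(c,[(377,143),(372,285)],.06))
E
python3 -m pendant '[[[0.1,-0.1,1],[0,0,0]],[[0,0,3],[0,0,0]],[[0,0,3],[0,0,0]],[[0,0,1.8],[0,0,0]],[[0,0,0.8],[0,0,0]]]' >/dev/null
python3 -m pendant '[[[0,0,0.1],[0,0,0]],[[0,0,0],[0,0,0]]]' >/dev/null; python3 goal.py .547 .208 .054 -.026
```

```text
chisel [[0.59838015 0.20391974]
 [0.48157356 0.20943226]] knife [[0.5995967  0.13664268]
 [0.49431144 0.13473433]]
t17.9 pos [0.547  0.209  0.0566] w0.0499 q [-0.45  0.69 -0.01  2.05  0.02  0.4  -2.08] shift now-axes [0.   0.1  0.26] goal-axes [0.   0.1  0.26] turn [ 0.    -0.    -0.001]
```

```bash
python3 -m pendant '[[[0,0.15,0.25],[0,0,0.01]],[[0,0,0],[0,0,0]]]' >/dev/null
python3 -m pendant '[[[0,0,0],[0,0,0]],[[0,0,0],[0,0,0]],[[0,0,0],[0,0,0]],[[0,0,0],[0,0,0]],[[0,0,0],[0,0,0]]]' 255 | grep -E 'forc|wid'; python3 goal.py .547 .208 .053 -.036
python3 -m pendant '[[[0,0,-1],[0,0,0]],[[0,0,-2.5],[0,0,0]],[[0,0,-2.5],[0,0,0]],[[0,0,-2.5],[0,0,0]],[[0,0,-2],[0,0,0]]]' 255 |grep -E 'forc|wid'; python3 goal.py .5807 -.1681 .14 -.052
```

```text
force: [-0.0, -0.0, 1.2]
grip_width: 0.0238
grasp_force: 30.0
t18.6 pos [0.5467 0.2079 0.054 ] w0.0238 q [-0.45  0.69 -0.01  2.06  0.02  0.39 -2.09] shift now-axes [ 0.03 -0.01  0.1 ] goal-axes [ 0.03 -0.01  0.1 ] turn [-0. -0. -0.]
force: [1.0, 0.6, -2.3]
grip_width: 0.024
grasp_force: 30.0
t19.1 pos [0.5468 0.2078 0.1608] w0.0240 q [-0.45  0.53 -0.01  2.    0.01  0.61 -2.08] shift now-axes [ 4.75 37.44  2.07] goal-axes [ 5.34 37.36  2.08] turn [-0.    -0.001  0.016]
```

```bash
python3 -m pendant '[[[0.5,2,0],[0,0,0.016]],[[0.5,3.5,0],[0,0,0]],[[0.6,4.5,0],[0,0,0]],[[0.6,4.5,0],[0,0,0]],[[0.6,4.5,0],[0,0,0]]]' >/dev/null
python3 -m pendant '[[[0.6,4.5,0],[0,0,0]],[[0.6,4.5,0],[0,0,0]],[[0.6,4.5,0],[0,0,0]],[[0.5,3.5,1],[0,0,0]],[[0.2,1.3,2],[0,0,0]]]' >/dev/null
python3 -m pendant '[[[0,0,1],[0,0,0]],[[0,0,1],[0,0,0]],[[0,0,0],[0,0,0]]]' >/dev/null
python3 goal.py .5807 -.1681 .054 -.052
```

```text
t20.4 pos [ 0.5799 -0.1653  0.1079] w0.0239 q [ 0.22  0.63 -0.05  1.99  0.06  0.53 -1.49] shift now-axes [0.11 0.28 5.39] goal-axes [0.09 0.27 5.39] turn [-0.001  0.002  0.002]
```

```bash
python3 -m pendant '[[[0.1,0.27,1.4],[0,0,0]],[[0,0,1],[0,0,0]],[[0,0,0],[0,0,0]],[[0,0,0],[0,0,0]]]' >/dev/null; python3 goal.py .5807 -.1681 .054 -.052
python3 - <<'E'
from workcell import arm
import cv2
cv2.imwrite('pics/w5.png',arm.read_camera('wrist')['img'])
E
```

```text
t20.8 pos [ 0.5812 -0.1697  0.0846] w0.0241 q [ 0.22  0.66 -0.05  1.99  0.06  0.49 -1.49] shift now-axes [-0.06 -0.16  3.06] goal-axes [-0.06 -0.16  3.06] turn [-0.     0.001  0.   ]
```

View pics/w5.png

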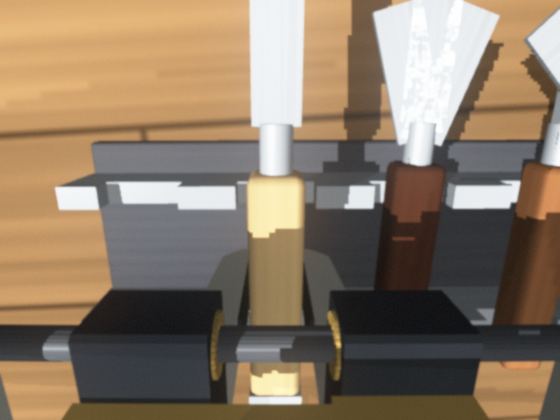

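The chisel is centred (276) over its notch (236–316); the scraper and trowel sit well. Lowering.

```bash
python3 -m pendant '[[[-0.06,-0.1,1.3],[0,0,0]],[[0,0,0.9],[0,0,0]],[[0,0,0.5],[0,0,0]],[[0,0,0.25],[0,0,0]],[[0,0,0],[0,0,0]]]' >/dev/null
python3 -m pendant '[[[0,0,0.1],[0,0,0]],[[0,0,0],[0,0,0]]]' | grep -E 'pos|forc'
python3 -m pendant '[[[0,0,0],[0,0,0]],[[0,0,0],[0,0,0]],[[0,0,0],[0,0,0]],[[0,0,0],[0,0,0]],[[0,0,0],[0,0,0]]]' 118 | grep -E 'pos|force|wid'
python3 -m pendant '[[[0,0,-1],[0,0,0]],[[0,0,-2.5],[0,0,0]],[[0,0,-2.5],[0,0,0]],[[0,0,-2.5],[0,0,0]],[[0,0,-1.5],[0,0,0]]]' >/dev/null; python3 goal.py .547 .1365 .15 .005
```

```text
position: [0.5809, -0.1691, 0.0545]
force: [0.1, -0.5, -1.4]
grasp_force: 30.0
position: [0.5808, -0.169, 0.0544]
force: [-0.5, -0.3, -0.2]
grip_width: 0.0496
grasp_force: 0.0
t22.6 pos [ 0.5813 -0.1693  0.157 ] w0.0497 q [ 0.23  0.56 -0.05  1.95  0.05  0.63 -1.48] shift now-axes [ -5.03 -30.35   0.68] goal-axes [ -3.28 -30.59   0.7 ] turn [ 0.001 -0.002 -0.057]
```

```bash
python3 -m pendant '[[[-0.5,-3,0],[0,0,-0.06]],[[-0.5,-4.6,0],[0,0,0]],[[-0.5,-4.6,0],[0,0,0]],[[-0.5,-4.6,0],[0,0,0]],[[-0.5,-4.6,0],[0,0,0]]]' >/dev/null
python3 -m pendant '[[[-0.4,-4.6,0],[0,0,0]],[[-0.3,-3.4,0],[0,0,0]],[[0,-1,0],[0,0,0]],[[0,0,0],[0,0,0]],[[0,0,0],[0,0,0]]]' >/dev/null
python3 goal.py .547 .1365 .054 .01
python3 - <<'E'
from workcell import arm
import cv2
cv2.imwrite('pics/w6.png',arm.read_camera('wrist')['img'])
E
```

```text
t23.6 pos [0.5484 0.1335 0.1547] w0.0498 q [-0.32  0.52 -0.03  2.05  0.03  0.57 -1.94] shift now-axes [-0.14 -0.31 10.07] goal-axes [-0.13 -0.3  10.07] turn [ 0.001 -0.    -0.003]
```

View pics/w6.png

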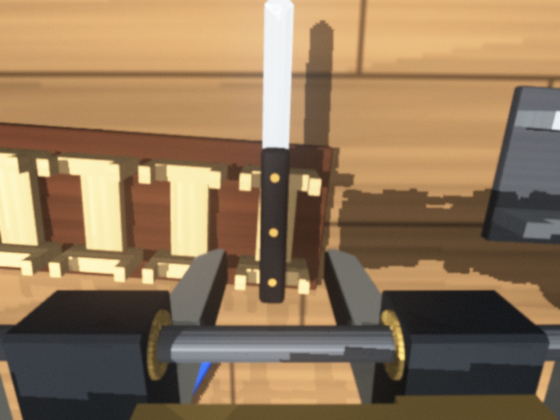

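The knife (275,150)–(272,302) is centred and almost aligned.

```bash
python3 -m pendant '[[[-0.1,-0.1,1],[0,0,0.01]],[[0,0,3],[0,0,0]],[[0,0,3],[0,0,0]],[[0,0,1.8],[0,0,0]],[[0,0,1],[0,0,0]]]' >/dev/null
python3 -m pendant '[[[0,0,0.2],[0,0,0]],[[0,0,0],[0,0,0]],[[0,0,0],[0,0,0]]]' >/dev/null; python3 goal.py .547 .1345 .053 0
```

```text
t24.4 pos [0.5477 0.1358 0.0551] w0.0499 q [-0.33  0.68 -0.02  2.1   0.04  0.36 -1.96] shift now-axes [-0.07  0.13  0.21] goal-axes [-0.07  0.13  0.21] turn [-0.    -0.001 -0.003]
```

```bash
python3 -m pendant '[[[-0.05,0.1,0.2],[0,0,0]],[[0,0,0],[0,0,0]]]' >/dev/null
python3 -m pendant '[[[0,0,0],[0,0,0]],[[0,0,0],[0,0,0]],[[0,0,0],[0,0,0]],[[0,0,0],[0,0,0]],[[0,0,0],[0,0,0]]]' 255 | grep -E 'pos|forc|wid'
python3 -m pendant '[[[0,0,-1],[0,0,0]],[[0,0,-2.5],[0,0,0]],[[0,0,-2.5],[0,0,0]],[[0,0,-2.5],[0,0,0]],[[0,0,-2],[0,0,0]]]' 255 |grep -E 'forc|wid'; python3 goal.py .5845 -.0962 .14 -.052
```

```text
position: [0.5467, 0.135, 0.0524]
force: [-0.1, -0.4, 1.2]
grip_width: 0.0198
grasp_force: 29.9
force: [1.3, 0.4, -1.5]
grip_width: 0.0198
grasp_force: 29.9
t25.6 pos [0.5467 0.1349 0.1594] w0.0198 q [-0.32  0.51 -0.03  2.05  0.03  0.58 -1.95] shift now-axes [ 3.83 23.1   1.93] goal-axes [ 4.97 22.88  1.94] turn [-0.    -0.001  0.05 ]
```

```bash
python3 -m pendant '[[[0.7,2.5,0],[0,0,0.03]],[[0.9,4,0],[0,0,0.02]],[[0.9,4.5,0],[0,0,0]],[[0.9,4.5,0],[0,0,0]],[[0.9,4,0],[0,0,0]]]' >/dev/null
python3 -m pendant '[[[0.5,3,1],[0,0,0]],[[0,0.5,2],[0,0,0]],[[0,0,2],[0,0,0]],[[0,0,1.5],[0,0,0]],[[0,0,0],[0,0,0]]]' >/dev/null
python3 -m pendant '[[[0,0,0],[0,0,0]],[[0,0,0],[0,0,0]]]' >/dev/null
python3 goal.py .5845 -.0962 .053 -.052
```

```text
t26.8 pos [ 0.5852 -0.0967  0.0934] w0.0200 q [ 0.1   0.64 -0.04  2.02  0.05  0.48 -1.61] shift now-axes [-0.08 -0.05  4.04] goal-axes [-0.07 -0.05  4.04] turn [ 0.    -0.001 -0.   ]
```

```bash
python3 -m pendant '[[[-0.07,0,1.8],[0,0,0]],[[0,0,1.2],[0,0,0]],[[0,0,0.6],[0,0,0]],[[0,0,0.3],[0,0,0]],[[0,0,0],[0,0,0]]]' >/dev/null
python3 -m pendant '[[[0,0,0],[0,0,0]],[[0,0,0],[0,0,0]]]' | grep -E 'pos|forc'; python3 goal.py .5845 -.0962 .053 -.052
```

```text
position: [0.5843, -0.0968, 0.0538]
force: [-0.4, -0.5, -2.2]
grasp_force: 29.9
t27.5 pos [ 0.5843 -0.0968  0.0538] w0.0198 q [ 0.09  0.7  -0.03  2.04  0.06  0.4  -1.61] shift now-axes [ 0.02 -0.06  0.08] goal-axes [ 0.02 -0.06  0.08] turn [ 0.    -0.001 -0.   ]
```

```bash
python3 -m pendant '[[[0,0,0.1],[0,0,0]],[[0,0,0],[0,0,0]],[[0,0,0],[0,0,0]]]' | grep -E 'pos|forc'
python3 -m pendant '[[[0,0,0],[0,0,0]],[[0,0,0],[0,0,0]],[[0,0,0],[0,0,0]],[[0,0,0],[0,0,0]],[[0,0,0],[0,0,0]]]' 118 | grep -E 'pos|force|wid'
python3 -m pendant '[[[0,0,-1],[0,0,0]],[[0,0,-2.5],[0,0,0]],[[0,0,-2.5],[0,0,0]],[[0,0,-2.5],[0,0,0]],[[0,0,-2.5],[0,0,0]]]' >/dev/null
python3 -m pendant '[[[0,-2,-2],[0,0,0]],[[0,-4,-2],[0,0,0]],[[0,-4.5,0],[0,0,0]],[[0,-4.5,0],[0,0,0]],[[0,-4.5,0],[0,0,0]]]' >/dev/null
python3 -m pendant '[[[0,-4,0],[0,0,0]],[[0,-2,0],[0,0,0]],[[0,0,0],[0,0,0]]]' | grep pos
python3 - <<'E'
from workcell import arm
import cv2
i=arm.read_camera('top')['img'];cv2.imwrite('pics/t9.png',i)
cv2.imwrite('pics/c9.png',cv2.resize(i[110:215,325:465],None,fx=5,fy=5,interpolation=cv2.INTER_CUBIC))
E
```

```text
position: [0.584, -0.0968, 0.0525]
force: [0.3, -0.1, -1.2]
grasp_force: 29.9
position: [0.584, -0.0967, 0.0524]
force: [0.6, 0.3, 0.9]
grip_width: 0.0495
grasp_force: 0.0
position: [0.5969, 0.1622, 0.203]
```

View pics/c9.png

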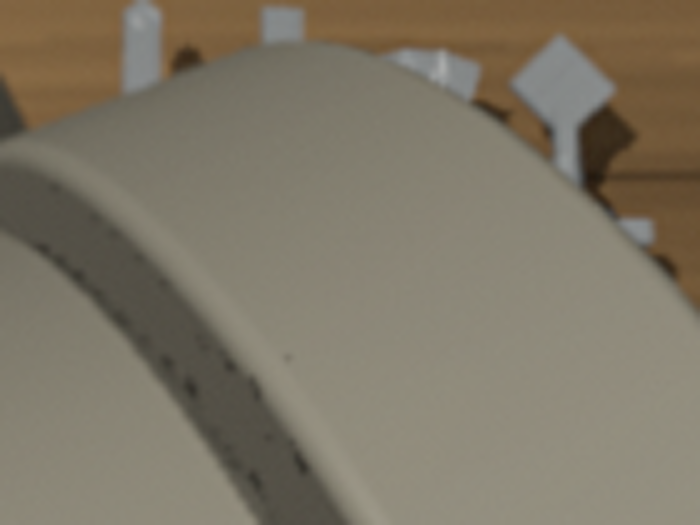

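The arm's elbow hides the rack, so I'm moving further left before looking again.

```bash
python3 -m pendant '[[[-0.5,-3,0],[0,0,0]],[[-0.5,-4.5,0],[0,0,0]],[[-0.5,-4.5,0],[0,0,0]],[[-0.5,-4.5,0],[0,0,0]],[[-0.5,-4.5,0],[0,0,0]]]' >/dev/null
python3 -m pendant '[[[-0.5,-4.5,0],[0,0,0]],[[-0.5,-4.5,0],[0,0,0]],[[-0.5,-3,0],[0,0,0]],[[0,0,0],[0,0,0]],[[0,0,0],[0,0,0]]]' | grep pos
python3 - <<'E'
from workcell import arm
import cv2
i=arm.read_camera('top')['img'];cv2.imwrite('pics/t10.png',i)
cv2.imwrite('pics/c10.png',cv2.resize(i[110:215,325:465],None,fx=5,fy=5,interpolation=cv2.INTER_CUBIC))
E
```

```text
position: [0.5752, 0.488, 0.2022]
```

View pics/c10.png

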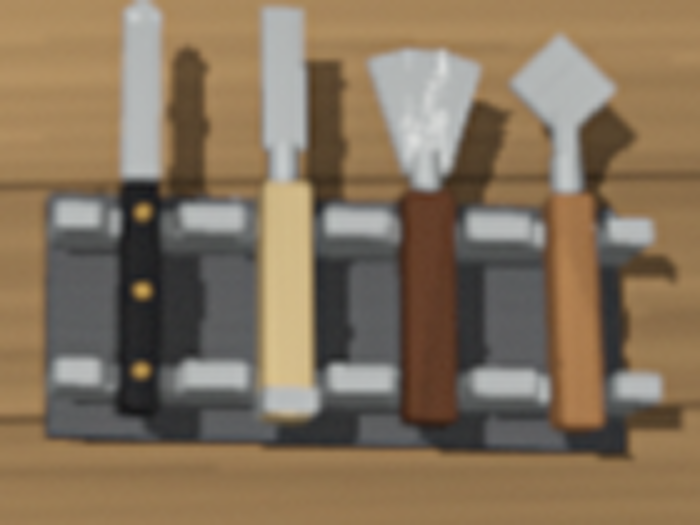

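All four lie in their own notches: knife (140,295), chisel (288,300), scraper (428,305) and trowel (574,310). That is the reversed order. One numeric check of centring.

```bash
python3 - <<'E'
from h import *
from workcell import arm
c=arm.read_camera('top');q=np.array([.5719,-.2040,-.0519])
R=np.array([[np.cos(q[2]),-np.sin(q[2])],[np.sin(q[2]),np.cos(q[2])]])
for n,a,b,z in[('knife',(141,182),(138,408),.06),('chisel',(287,182),(290,413),.062),('scraper',(428,192),(428,419),.06),('trowel',(570,195),(578,425),.062)]:
    p=(np.array([a,b])+.5)/5-.5+(325,110);A,B=(toz(c,p,z)-q[:2])@R;d=A-B
    print(n,np.round(A,4),np.round((A+B)/2,4),np.linalg.norm(d),np.arctan2(d[1],d[0]))
E
```

```text
knife [0.0545 0.1092] [-0.0026  0.1101] 0.1142321186612228 -0.016746531911520025
chisel [0.0561 0.037 ] [-0.0023  0.0373] 0.11661203478780174 -0.004909681967790137
scraper [ 0.0539 -0.0339] [-0.0037 -0.0322] 0.11510184339673742 -0.030352907677718328
trowel [ 0.0541 -0.1049] [-0.0042 -0.1044] 0.11657567427679762 -0.009520962109497103
```

All are within about 4 mm and 0.03 rad (about the measuring error), so I'm handing it in.

```bash
python3 -c "
from workcell import arm
print(arm.job_done())"
```

```text
the job is handed in; nothing more can be done
None
```

All four tools are on the rack in reverse order (knife, chisel, scraper, trowel from left to right), straight and within about 4 mm of centre by camera, released, and the job is handed in.

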